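Cover the finished sample and present the loaded grinding jar

TASK

Change samples at the mill: first cover the open sample pot with its lid, seated flat and fully home, so that nothing more falls in. Then lift the two identical grinding jars in turn, well off the mat, to feel which is the heavier, loaded one, standing the lighter one back upright on the bench mat. Finish while still holding the loaded jar in the gripper, upright and still, over the middle of the empty steel tray and well clear of it, a hand's breadth or so above it; keep the jars upright, and leave everything else where it is.

Things in the scene. Friction and masses are not known exactly. Their poses are not given: they have to be found in the camera images.
- mat: thin grey bench mat fixed on the counter, 350 x 340 mm, 3 mm thick; the jars and the lid start on it; origin at the centre of its underside, on the counter
- pot_rim (a point): centre of the open mouth of the steel sample pot: fixed to the counter, round, 92 mm outside, 84 mm inside, beside the mat, rim 65 mm above the counter; z up
- lid_mid (a point): the pot's loose steel lid, 150 g, right way up on the mat: disc 94 mm across, 6 thick; below it a bevelled step 78 mm across, 6 deep, that drops into the pot's mouth (3 mm play all round); on top a knob 22 mm across, 30 tall. Height 42 mm; point on the axis, 21 mm above the step's underside (15 mm above the rim when seated; knob from 9 mm below to 21 above the point); z up
- jar_1_mid (a point): one of two look-alike closed steel jars, upright: body 60 mm across, 62 tall; on it a fixed aluminium cap 40 mm across, 30 tall, to grip from above (jar's total height 92 mm). One of the two, varying, is loaded: at least 150 g heavier; each weighs 200 to 650 g; the load may shift a few mm inside. Point on the axis, 46 mm above the underside; z up the axis
- jar_2_mid (a point): the other jar: same shape, size and point as jar_1_mid, and the same words hold for it
- tray: empty open rectangular steel tray, fixed to the counter, 160 x 220 mm, 30 mm tall, walls 4 mm; origin at the centre of its underside, on the counter
- bottle: bystander, not part of the job: small amber glass bottle, 42 mm across, 100 tall; origin near the middle, at the underside
- cup: bystander, not part of the job: white plastic cup, 54 mm across, 55 tall; origin near the middle, at the underside
- tongs: bystander, not part of the job: steel serving tongs lying flat, 190 mm long; origin at the bend
- brush: bystander, not part of the job: cleaning brush lying flat, 180 mm long; origin near the middle, at the underside
- spoon: bystander, not part of the job: sample spoon lying flat, 170 mm long; origin near the middle, at the underside
Not all that is in view belongs to the job. Leave any yellow look-alike of the part that bears lid_mid alone.

How it is judged:
By the outcome, as a careful person would: the job done as asked, in the order asked, and still so for the second after the job is handed in, while the arm keeps its last pose, push and grip.
It also fails if it takes over 72 s, if anything falls off the work surface, if the arm or the gripper's body presses on something with over 40 N, if the wrist force passes 120 N, or if a joint passes its speed limit or range.

ROBOT

A 7-joint arm with a two-finger parallel gripper is mounted at the origin on the work surface. World frame = base frame: x ahead of the robot, y to its left, z up, the work surface at z = 0. Lengths are in m, angles in rad, forces in N, time in s.
With the tool pointing down it reaches from about 0.4 to 0.85 m from the base axis. Payload 4.4 kg.
Tool frame: the origin (TCP) lies between the finger pads; the fingertips stand 19 mm ahead of it and the grasp point (between the pads) is the TCP; y points along the fingers, z is the direction in which the jaws open and shut, and the axes are right-handed (so a half turn about y gives the same grasp; the last joint's range is limited). The gripper opens to 94 mm and grips with 3 to 60 N. Pads are 16 mm wide; open, the fingers measure 119 mm over their backs; the gripper's body (75 mm by 177 mm) begins 78 mm behind the grasp point.
Start: joints at [-1.243, 0.628, 0.038, 1.517, -0.027, 0.996, -0.02], TCP at [0.249, 0.6, 0.224] pointing down, gripper open.
Joint ranges: [-3.06, 3.06], [-0.37, 2.12], [-1.25, 1.32], [0.18, 2.47], [-1.1, 4.24], [0.23, 1.98], [-2.94, 2.94]. Speed limits (rad/s): [2.57, 2.57, 3.14, 3.14, 3.14, 3.14, 3.14].

INTERFACE

Orientations are given as a unit quaternion [x, y, z, w].
In Python, from cell import r, optics gives the robot as it stands.
- The arm moves only by the shell command python3 -m handwheel 'ROWS' [FORCE]. ROWS is JSON, a list that holds one entry, the list of rows, each a list of 5 numbers: the shift along the tool's x, y, z in mm, then the turn about the tool's y in degrees, then the finger opening in mm, from 0 to 94. A call has 1 to 10 rows; each row shifts and turns the commanded pose from where the row before left it, along the tool's axes as they then stand; what a row does not reach is not made up. A row lasts 1/8 s, in which the tool goes at most 62.5 mm and 10.7 degrees, less where a joint would pass 70% of its speed; a pose out of reach is approached as far as the arm can. A call is refused whole if a number of a shift passes 62.5 or a number of a turn 10.7, either way. A call with a gripper value outside its range is refused whole. The fingers move at their own pace and stop on an object; FORCE is the grip in N (left out, the last holds). Time passes only in rows, so rows that do not move let the fingers close. It gives the time, the measured TCP pose, the force and the opening at its end, in the units of the state.
- r.read_state(): the state, without advancing time (a new reading comes with each control period).
- optics.camera(name): name is "scene" or "top" or "wrist"; returns a dict with "color" (400x640x3 uint8, red, green, blue), "intrinsics" (3x3 intrinsics, pixels), "eye" and "rotation" of the camera in the world. Camera axes: x right, y down, z forward; pixel columns grow to the right and rows downward; lengths in m; the calibration is good to about 2 mm. The wrist camera is an equidistant fisheye: a pixel r from the principal point sees the ray r / f radians off the axis. A picture is of the moment at which its call begins. There is no depth.
- r.sign_off(): hands the job in, once; it reports no verdict.
Trained networks look in a picture, given as the dict that the camera call returned (one of the last four; its "shot" number tells which), for a name from the list of things; names that differ only in an ending like _2 or _b are one class to them, and where a whole thing is asked for, a point or a joint stands for the part that bears it (a point fixed in the world has none). Each returns a list of dicts, best first, with "conf" (0 to 1); they miss things now and then, are a little off and sometimes report something else, mostly with a low value. They report only what shows in the picture. A call takes as long as a camera call. They do not tell look-alikes from the thing itself.
- optics.boxes_of(label, picture): "at" ([column, row] in pixels, amid what is visible of it).
- optics.mark_of(label, picture): "at" ([column, row] in pixels: a listed point, or the origin of a listed thing).
The state is a dict: "time_s": time; "qpos": joint angles; "joint_velocities": joint speeds; "joint_torque": joint torques, N m; "eef_pos": TCP position; "tcp_rot": TCP orientation; "ft_force": force on the tool from outside, world axes, zero at the start; "torque": the same for the moment, N m; "width": finger opening in m.
Only numpy, scipy, OpenCV 4.12 (cv2) and the standard library are available. Lean on these libraries where they do the work, as an engineer would, in place of code of your own. Each camera call takes 0.05 s, during which the arm holds its last target.

## Working session

There is one attempt and no reset: what is moved stays moved. The work goes in short steps, Python scripts to look and compute and a shell command to move; the robot and the scene stay as the last step left them, time stands still between calls to the robot, and variables do not carry over. Pictures are saved under pics/ and viewed, and the job is handed in when it is done.

```bash
ls; mkdir -p pics; python3 - <<'E'
from cell import r, optics
import cv2
print(r.read_state())
for n in ["scene","top","wrist"]:
    p=optics.camera(n); cv2.imwrite(f"pics/a_{n}.png",p["color"][:,:,::-1])
    print(n,p["shot"],p["intrinsics"],p["eye"],p["rotation"])
    for l in ["mat","pot_rim","lid_mid","jar_1_mid","tray","bottle","cup"]:
        print(l,[(d["at"],round(d["conf"],2)) for d in optics.mark_of(l,p)])
E
```

```text
pics
{'time_s': 0.0, 'qpos': array([-1.24280489,  0.62932873,  0.03840212,  1.51832174, -0.02698983,
        0.99629704, -0.0199501 ]), 'joint_velocities': array([ 6.14309078e-05, -1.46781444e-03, -6.32835754e-05, -2.77104497e-05,
        2.22080510e-04,  1.61819314e-04, -1.06753766e-03]), 'joint_torque': array([ 1.26910494e-03, -5.49732471e+01,  1.14386994e+00, -1.86630803e+01,
       -5.21565636e-02,  2.37327826e-02,  1.32720370e-04]), 'eef_pos': array([0.24911916, 0.59970542, 0.22357943]), 'tcp_rot': array([ 0.69408816, -0.13842217,  0.13817311, -0.69281248]), 'ft_force': array([-0.01602002, -0.60028064,  0.07503613]), 'torque': array([ 0.0142429 , -0.02595568,  0.01902013]), 'width': 0.09359837871392561}
scene 1 [[370.14602085   0.         318.78784187]
 [  0.         370.14602085 198.79887823]
 [  0.           0.           1.        ]] [1.06676435 0.25411155 0.80976791] [ 0.51030073  0.79558781 -0.27616955 -0.17425149]
mat [([312.8, 221.4], 0.71)]
pot_rim [([194.7, 171.3], 0.83)]
lid_mid [([436.1, 193.7], 0.97), ([370.2, 204.2], 0.89), ([194.7, 168.5], 0.36)]
jar_1_mid [([321.6,
[... 203 characters left out ...]
           0.           1.        ]] [ 0.45300442 -0.00385133  1.11247418] [-0.70318747  0.70876528 -0.04404649  0.0352003 ]
mat [([310.9, 206.3], 0.92)]
pot_rim [([436.8, 195.6], 0.58)]
lid_mid [([268.8, 232.1], 0.92), ([218.7, 280.4], 0.84)]
jar_1_mid [([298.0, 182.4], 0.67)]
tray [([212.2, 219.1], 0.62), ([342.0, 240.0], 0.41)]
bottle [([247.8, 150.4], 0.63)]
cup [([354.4, 163.2], 0.75), ([310.1, 207.0], 0.21)]
wrist 3 [[309.70691629   0.         322.63977583]
 [  0.         309.70691629 201.28188325]
 [  0.           0.           1.        ]] [0.18424823 0.62948685 0.38472112] [0.82545986 0.55046446 0.06932318 0.1039192 ]
mat []
pot_rim []
lid_mid []
jar_1_mid []
tray []
bottle []
cup []
```

View pics/a_top.png

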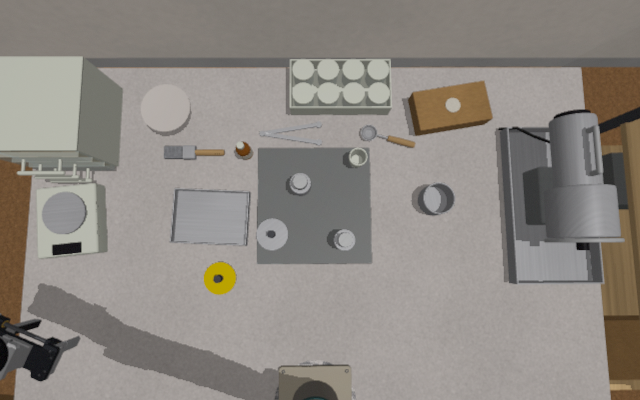

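View pics/a_scene.png

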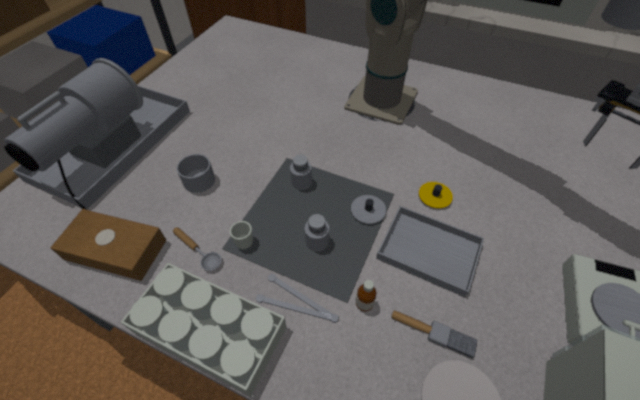

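View pics/a_wrist.png

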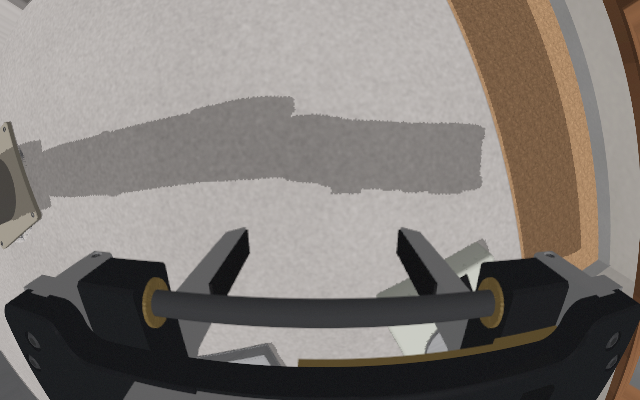

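Candidates for the lid in the top picture are a grey disc with a dark knob at (272,235) and a yellow one at (220,279). The grey one fits: it is steel and lies on the mat. The yellow one is the look-alike. I'll confirm that in an enlarged crop and measure.

```bash
cat > h.py <<'E'
import numpy as np, cv2
from scipy.spatial.transform import Rotation as R
from cell import r, optics
def ray(p,px):
    K=p["intrinsics"]; 
    return np.array(p["eye"]), R.from_quat(p["rotation"]).as_matrix()@np.linalg.solve(K,[px[0],px[1],1.])
def fray(p,px):
    K=p["intrinsics"]; d=np.array([(px[0]-K[0,2])/K[0,0],(px[1]-K[1,2])/K[1,1]]); t=np.hypot(*d)
    v=np.array([*(d/t*np.sin(t)),np.cos(t)]); return np.array(p["eye"]),R.from_quat(p["rotation"]).as_matrix()@v
def atz(p,px,z,fish=False):
    e,d=(fray if fish else ray)(p,px); return (e+d*(z-e[2])/d[2])[:2]
def tri(rays):
    A=0;b=0
    for e,d in rays:
        d=d/np.linalg.norm(d); P=np.eye(3)-np.outer(d,d); A=A+P; b=b+P@e
    return np.linalg.solve(A,b)
def proj(p,X,fish=False):
    c=R.from_quat(p["rotation"]).as_matrix().T@(np.array(X)-p["eye"]); K=p["intrinsics"]
    if fish:
        t=np.arctan2(np.hypot(*c[:2]),c[2]); u=c[:2]/np.hypot(*c[:2])*t; return K[0,0]*u+K[:2,2]
    return (K@c/c[2])[:2]
E
python3 - <<'E'
from h import *
Z=dict(mat=0,pot_rim=.065,lid_mid=.024,jar_1_mid=.049,tray=0,bottle=0,cup=.003)
for n in ["scene","top"]:
    p=optics.camera(n)
    for l,z in Z.items():
        for d in optics.mark_of(l,p)[:4]: print(n,l,np.round(d["at"]),round(d["conf"],2),atz(p,d["at"],z).round(4))
        if l in("jar_1_mid","lid_mid"): 
            for d in optics.boxes_of(l,p)[:4]: print(n,"box",l,np.round(d["at"]),round(d["conf"],2),atz(p,d["at"],z).round(4))
    im=p["color"][:,:,::-1]
    c=im[130:300,170:460] if n=="top" else im[140:320,170:490]
    cv2.imwrite(f"pics/crop_{n}.png",cv2.resize(c,None,fx=2.5,fy=2.5,interpolation=cv2.INTER_CUBIC))
E
```

```text
scene mat [311. 221.] 0.84 [ 0.569  -0.0018]
scene pot_rim [194. 168.] 0.85 [ 0.5814 -0.3519]
scene lid_mid [436. 193.] 0.75 [0.3577 0.2761]
scene lid_mid [371. 204.] 0.6 [0.4652 0.1258]
scene lid_mid [364. 303.] 0.36 [0.7325 0.2056]
scene box lid_mid [371. 209.] 0.95 [0.4809 0.1329]
scene box lid_mid [434. 194.] 0.79 [0.3638 0.2704]
scene jar_1_mid [323. 233.] 0.64 [0.617  0.0543]
scene box jar_1_mid [319. 233.] 0.64 [0.6211 0.0466]
scene tray [430. 253.] 0.73 [0.5318 0.3073]
scene tray [321. 232.] 0.58 [0.5869 0.0364]
scene tray [432. 331.] 0.28 [0.7204 0.3617]
scene bottle [364. 304.] 0.65 [0.7252 0.2052]
scene cup [246. 240.] 0.74 [ 0.6912 -0.1287]
top mat [313. 208.] 0.73 [0.5552 0.0044]
top pot_rim [437. 194.] 0.77 [ 0.5867 -0.35  ]
top pot_rim [382. 136.] 0.21 [ 0.7578 -0.1971]
top lid_mid [220. 278.] 0.94 [0.3558 0.2707]
top lid_mid [268. 234.] 0.86 [0.4788 0.1346]
top lid_mid [354. 164.] 0.68 [ 0.6838 -0.1213]
top box lid_mid [222. 278.] 0.65 [0.356  0.2664]
top jar_1_mid [298. 181.] 0.66 [0.6318 0.0472]
top box jar_1_mid [300. 182.] 0.77 [0.6288 0.0408]
top tray [210. 217.] 0.7 [0.5329 0.3106]
top tray [194. 153.] 0.6 [0.7272 0.3654]
top bottle [248. 150.] 0.66 [0.735 0.201]
top bottle [354. 164.] 0.16 [ 0.6905 -0.1209]
top cup [355. 162.] 0.53 [ 0.6976 -0.1265]
```

View pics/crop_top.png

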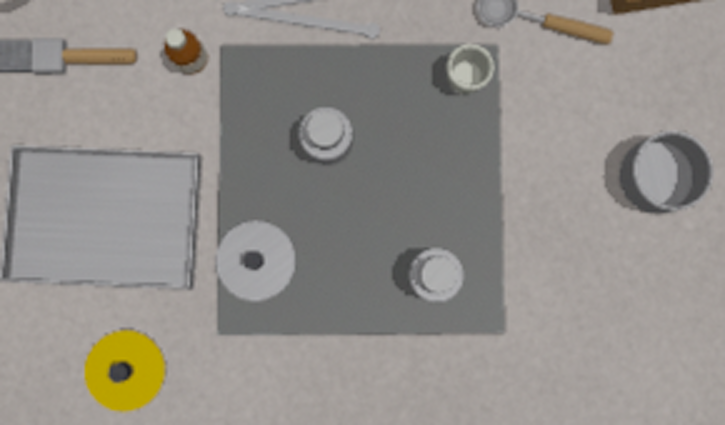

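View pics/crop_scene.png

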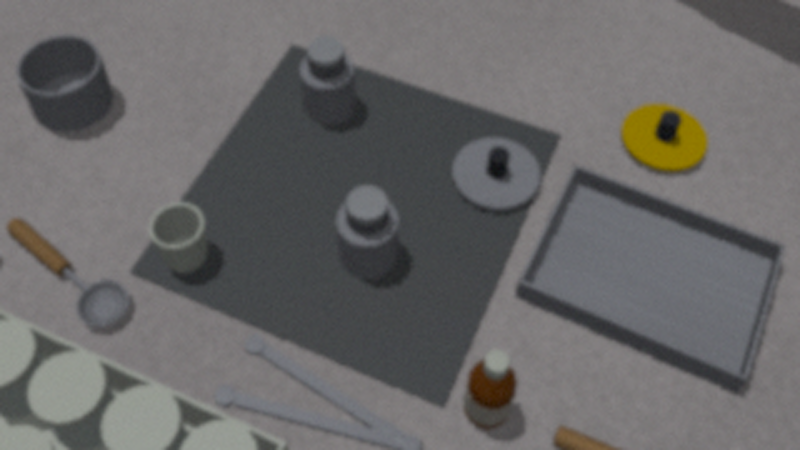

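The crop confirms it. The grey steel lid with its dark knob up lies on the mat's left edge, at top pixel (272,234). The yellow one at (220,279) is off the mat. The jars are at (300,181) and (345,240), and the pot mouth is at about (438,199).

```bash
python3 - <<'E'
from h import *
p=optics.camera("top")
q=lambda c:(170+(c[0]-.75)/2.5,130+(c[1]-.75)/2.5)
for n,c,z in [("lid disc",(256,260.5),.015),("knob top",(252,259),.042),("jar1 cap",(325,127),.095),("jar1 sh",(325.5,133.5),.065),("jar2 cap",(438,275),.095),("jar2 sh",(436,275),.065),("pot rim",(670.5,172),.065)]:
    print(n,atz(p,q(c),z).round(4))
# intersect tray
for c in [(15,147),(200,152),(191,289),(4,280)]: print("tray corner",atz(p,q(c),.03).round(4))
p=optics.camera("scene")
q=lambda c:(170+(c[0]-.75)/2.5,140+(c[1]-.75)/2.5)
for n,c,z in [("lid disc",(497,173.5),.015),("knob top",(500,152),.045),("jar1 cap",(367,201),.095),("jar2 cap",(326,50),.095),("pot rim",(63,68),.065)]:
    print(n,atz(p,q(c),z).round(4))
s=r.read_state(); M=R.from_quat(s["tcp_rot"]).as_matrix(); print(M.round(3))
E
```

```text
lid disc [0.4798 0.124 ]
knob top [0.4809 0.1254]
jar1 cap [0.6246 0.0392]
jar1 sh [0.6222 0.0399]
jar2 cap [ 0.4604 -0.0835]
jar2 sh [ 0.4607 -0.0836]
pot rim [ 0.5752 -0.3529]
tray corner [0.6142 0.4049]
tray corner [0.6068 0.1886]
tray corner [0.4473 0.1969]
tray corner [0.4594 0.4121]
lid disc [0.4786 0.1252]
knob top [0.4731 0.1233]
jar1 cap [0.6188 0.0382]
jar2 cap [ 0.4587 -0.0847]
pot rim [ 0.5776 -0.35  ]
[[ 0.923 -0.     0.384]
 [-0.384  0.     0.923]
 [-0.    -1.     0.   ]]
```

```bash
python3 -m handwheel '[[[0,0,0,-7.5,94],[0,0,0,-7.5,80],[0,0,0,-7.6,60],[23,0,-47,0,60],[23,0,-47,0,60],[23,0,-47,0,60],[23,0,-47,0,60],[23,0,-47,0,60],[23,10,-47,0,60],[23,10,-47,0,60]]]' 20
python3 -m handwheel '[[[23,15,-47,0,60],[23,15,-47,0,60],[23,14,-47,0,60],[0,0,0,0,60]]]'
python3 - <<'E'
from h import *
s=r.read_state();print(s["eef_pos"],R.from_quat(s["tcp_rot"]).as_matrix().round(3),s["width"],s["ft_force"])
p=optics.camera("wrist");cv2.imwrite("pics/b_wrist.png",p["color"][:,:,::-1])
for X in ([.479,.125,.045],[.479,.125,.015],[.46,-.084,.095],[.622,.039,.095]): print(proj(p,X,True))
print(p["eye"])
E
```

```text
time_s: 3.55
eef_pos: [0.4115, 0.27, 0.2047]
tcp_rot: [-0.707, -0.001, -0.0, 0.707]
ft_force: [0.2, 0.3, -0.4]
width: 0.0598
time_s: 4.05
eef_pos: [0.4809, 0.1254, 0.1597]
tcp_rot: [0.708, -0.003, 0.003, -0.706]
ft_force: [-0.6, 0.5, -0.1]
width: 0.06
[0.48091493 0.12537686 0.15965476] [[ 1.    -0.001  0.008]
 [-0.008 -0.003  1.   ]
 [-0.001 -1.    -0.003]] 0.05997909581459455 [-0.59351251  0.52759412 -0.09590845]
[320.77320077 199.68637354]
[321.01833269 192.48392347]
[ 93.5321033  194.87718132]
[234.49350064 354.08106506]
[0.41037613 0.12795147 0.31990938]
```

View pics/b_wrist.png

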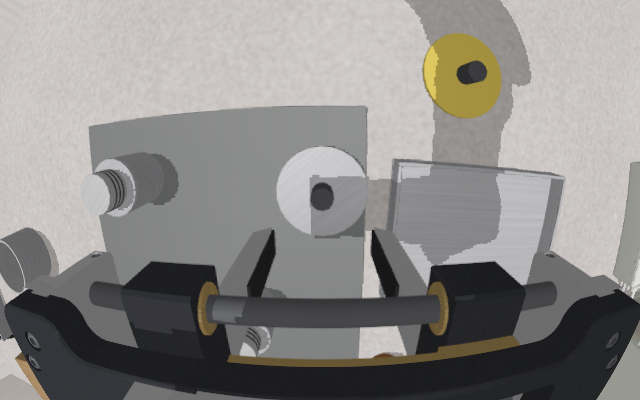

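The wrist view shows the lid's knob at (322,196) and the disc centre at (321,191), within about 1 mm of the prediction for (0.479, 0.125). I'm descending.

```bash
python3 -m handwheel '[[[-2,30,0,0,60],[0,30,0,0,60],[0,30,0,0,60],[0,20,0,0,60],[0,12,0,0,60],[0,0,0,0,20],[0,0,0,0,15],[0,0,0,0,15],[0,0,0,0,15],[0,0,0,0,15]]]' 25
python3 - <<'E'
from h import *
s=r.read_state();print(s["eef_pos"],s["width"],s["ft_force"])
p=optics.camera("wrist");cv2.imwrite("pics/c_wrist.png",p["color"][:,:,::-1])
E
```

```text
time_s: 5.35
eef_pos: [0.478, 0.1298, 0.039]
tcp_rot: [0.707, 0.0, 0.0, -0.707]
ft_force: [-0.3, -3.2, 6.3]
width: 0.0215
[0.47797738 0.1297848  0.03899615] 0.021521161198428215 [-0.25556238 -3.20192644  6.26121474]
```

View pics/c_wrist.png

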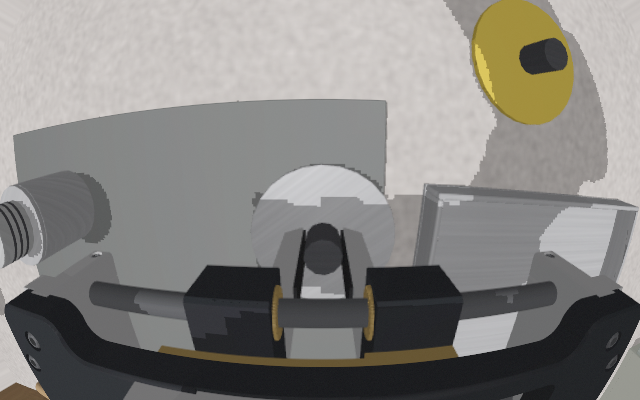

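```bash
python3 -m handwheel '[[[0,-10,0,0,15],[0,-30,0,0,15],[0,-40,0,0,15],[0,-30,0,0,15],[0,0,0,0,15],[0,0,0,0,15]]]' 25
python3 - <<'E'
from h import *
s=r.read_state();print(s["eef_pos"],s["width"],s["ft_force"],s["torque"],R.from_quat(s["tcp_rot"]).as_matrix().round(3))
p=optics.camera("wrist");cv2.imwrite("pics/d_wrist.png",p["color"][:,:,::-1])
p=optics.camera("scene");cv2.imwrite("pics/d_scene.png",cv2.resize(p["color"][100:300,250:490,::-1],None,fx=3,fy=3,interpolation=cv2.INTER_CUBIC))
E
```

```text
time_s: 6.15
eef_pos: [0.477, 0.1304, 0.1479]
tcp_rot: [0.707, -0.0, -0.001, -0.707]
ft_force: [-0.3, -0.2, -1.6]
width: 0.0213
[0.47698711 0.13044444 0.14791702] 0.02132619513867069 [-0.26686645 -0.19969878 -1.64515867] [ 0.02946487 -0.04104308 -0.00520392] [[ 1.    -0.001 -0.001]
 [ 0.001 -0.     1.   ]
 [-0.001 -1.    -0.   ]]
```

View pics/d_wrist.png

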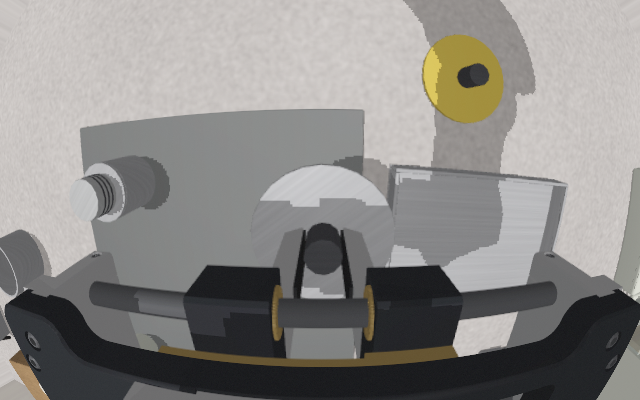

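View pics/d_scene.png

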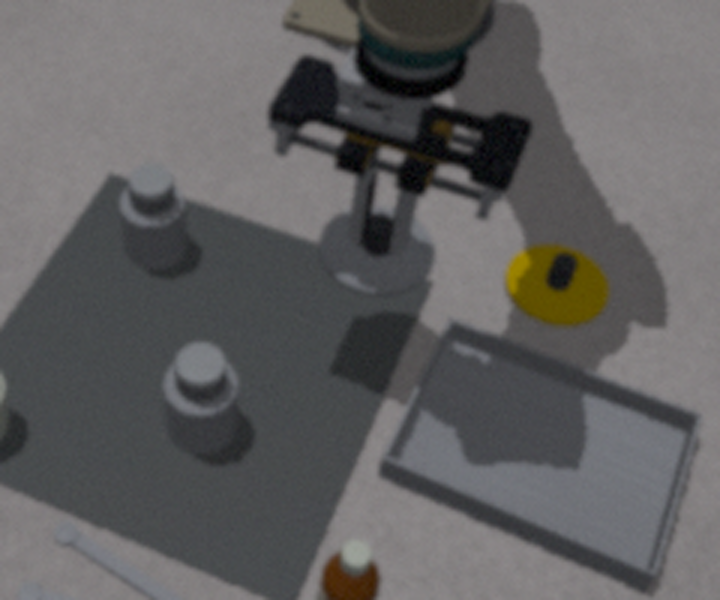

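The lid is held by its knob and level, and the load of about 1.6 N matches 150 g. I'm moving over to the pot.

```bash
python3 -m handwheel '[[[0,-40,0,0,15],[11,0,-50,0,15],[11,0,-54,0,15],[11,0,-54,0,15],[11,0,-54,0,15],[11,0,-54,0,15],[11,0,-54,0,15],[11,0,-54,0,15],[11,0,-54,0,15],[11,0,-54,0,15]]]' 30
python3 -m handwheel '[[[0,0,0,0,15],[0,0,0,0,15]]]'
python3 - <<'E'
from h import *
s=r.read_state();print(s["eef_pos"],s["width"],s["ft_force"],R.from_quat(s["tcp_rot"]).as_matrix().round(3))
p=optics.camera("wrist");cv2.imwrite("pics/e_wrist.png",p["color"][:,:,::-1])
p=optics.camera("top");cv2.imwrite("pics/e_top.png",cv2.resize(p["color"][120:280,350:550,::-1],None,fx=4,fy=4,interpolation=cv2.INTER_CUBIC)[:600])
p=optics.camera("scene");cv2.imwrite("pics/e_scene.png",cv2.resize(p["color"][80:260,100:300,::-1],None,fx=3,fy=3,interpolation=cv2.INTER_CUBIC))
E
```

```text
time_s: 7.5
eef_pos: [0.5765, -0.3528, 0.1865]
tcp_rot: [-0.706, 0.001, 0.001, 0.708]
ft_force: [1.5, 0.5, -1.8]
width: 0.0212
time_s: 7.75
eef_pos: [0.5763, -0.3503, 0.1865]
tcp_rot: [-0.706, 0.001, 0.001, 0.708]
ft_force: [0.5, 0.0, -1.2]
width: 0.0215
[ 0.57625504 -0.35031266  0.1865372 ] 0.02153454066994947 [ 0.49053213  0.03262916 -1.18254332] [[ 1.    -0.003 -0.001]
 [ 0.001  0.003  1.   ]
 [-0.003 -1.     0.003]]
```

View pics/e_wrist.png

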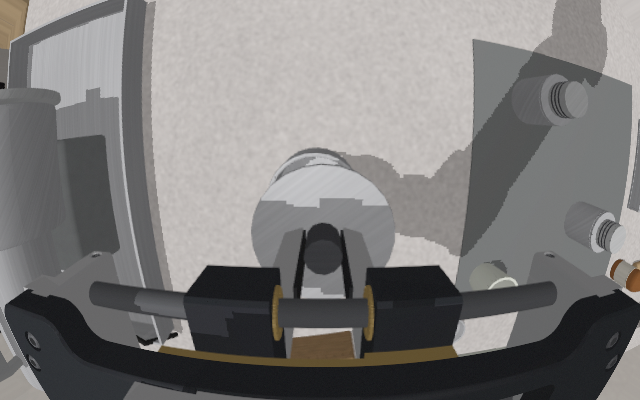

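View pics/e_scene.png

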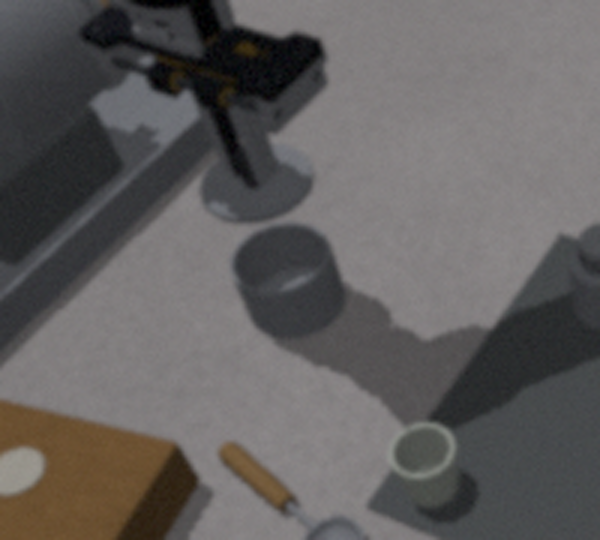

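```bash
cat > ov.py <<'E'
from h import *
def circ(im,p,c,rad,z,col,f,o,fish=False):
    t=np.linspace(0,2*np.pi,120)
    P=np.array([proj(p,[c[0]+rad*np.cos(a),c[1]+rad*np.sin(a),z],fish) for a in t])
    P=((P-o)+.5)*f-.5
    cv2.polylines(im,[np.round(P*16).astype(np.int32)],True,col,1,cv2.LINE_AA,4)
def crop(p,x0,y0,w,h,f): return np.ascontiguousarray(cv2.resize(p["color"][y0:y0+h,x0:x0+w,::-1],None,fx=f,fy=f,interpolation=cv2.INTER_CUBIC)),f,np.array([x0,y0])
E
python3 - <<'E'
from ov import *
c=(.576,-.351)
out=[]
p=optics.camera("scene"); im,f,o=crop(p,165,145,60,60,6)
circ(im,p,c,.046,.065,(0,0,255),f,o);circ(im,p,c,.042,.065,(0,255,0),f,o); out.append(im)
p=optics.camera("wrist"); im,f,o=crop(p,240,130,170,120,4)
circ(im,p,c,.046,.065,(0,0,255),f,o,True);circ(im,p,c,.042,.065,(0,255,0),f,o,True)
e=r.read_state()["eef_pos"]; circ(im,p,e,.047,e[2]-.021-.003,(255,0,0),f,o,True)
cv2.imwrite("pics/f1.png",out[0]);cv2.imwrite("pics/f2.png",im)
E
```

```text
(no output)
```

View pics/f1.png

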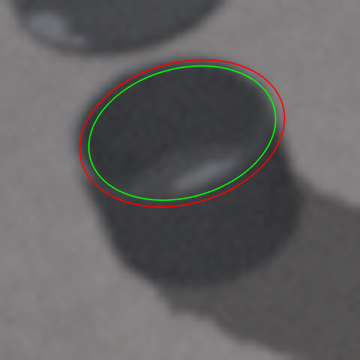

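View pics/f2.png

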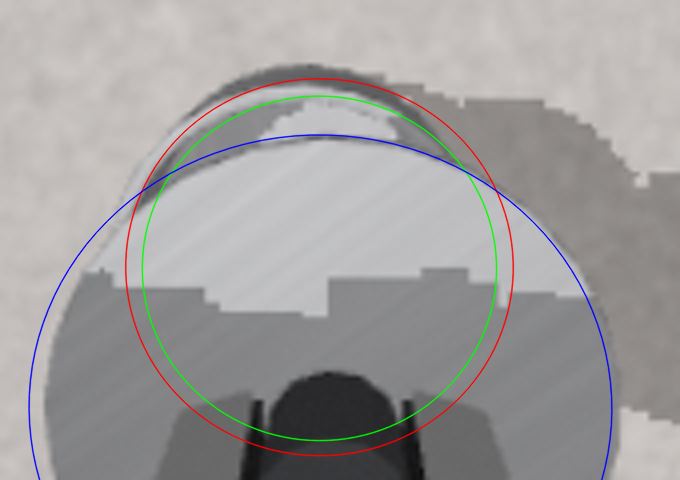

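```bash
python3 - <<'E'
from ov import *
for i in range(4):
    p=optics.camera("wrist"); s=r.read_state();print(s["eef_pos"].round(4),s["joint_velocities"].round(3)[:3],p["eye"].round(4),p["rotation"].round(4))
im,f,o=crop(p,255,140,140,70,5.7); cv2.imwrite("pics/g.png",im)
E
```

```text
[ 0.5773 -0.3503  0.1886] [0.005 0.    0.003] [ 0.5067 -0.3487  0.3487] [0.7009 0.7022 0.0887 0.0879]
[ 0.5772 -0.3506  0.1887] [0.006 0.002 0.004] [ 0.5066 -0.3489  0.3488] [0.701  0.7021 0.0886 0.0881]
[ 0.5772 -0.3509  0.1887] [0.004 0.001 0.004] [ 0.5066 -0.3492  0.3489] [0.7011 0.702  0.0886 0.0882]
[ 0.5771 -0.3511  0.1887] [0.005 0.004 0.003] [ 0.5065 -0.3494  0.3489] [0.7013 0.7019 0.0885 0.0883]
```

View pics/g.png

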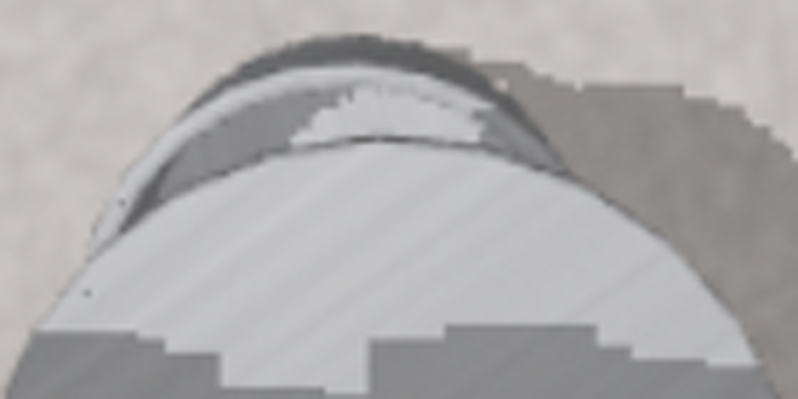

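The wrist view puts the lid at column 323 and the pot rim at column 316.5, so the pot lies about 5 mm further to -y. I'm shifting and lowering to just above the rim, then looking again.

```bash
python3 -m handwheel '[[[0,20,-5,0,15],[0,25,0,0,15],[0,20,0,0,15],[0,10,0,0,15],[0,0,0,0,15],[0,0,0,0,15],[0,0,0,0,15]]]' 30
python3 - <<'E'
from ov import *
p=optics.camera("wrist"); s=r.read_state();print(s["eef_pos"].round(4),p["eye"].round(4),s["ft_force"])
im,f,o=crop(p,240,150,170,110,4.5); cv2.imwrite("pics/h1.png",im)
p=optics.camera("scene"); im,f,o=crop(p,155,130,80,70,8); cv2.imwrite("pics/h2.png",im)
p=optics.camera("top"); im,f,o=crop(p,400,160,80,70,8); cv2.imwrite("pics/h3.png",im)
E
```

```text
time_s: 9.07
eef_pos: [0.5775, -0.3569, 0.1143]
tcp_rot: [0.707, 0.001, 0.0, -0.707]
ft_force: [0.0, -0.5, -0.8]
width: 0.0214
[ 0.5774 -0.3568  0.1143] [ 0.5066 -0.3552  0.2745] [-0.21070517  0.14094525 -1.73445833]
```

View pics/h1.png

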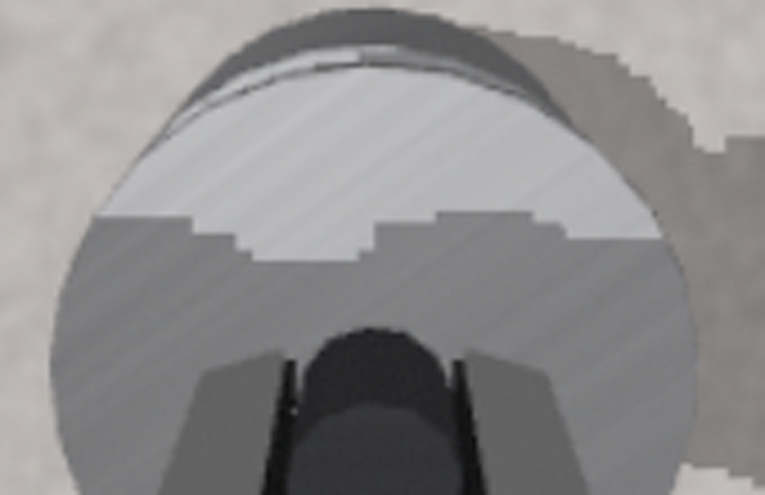

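View pics/h2.png

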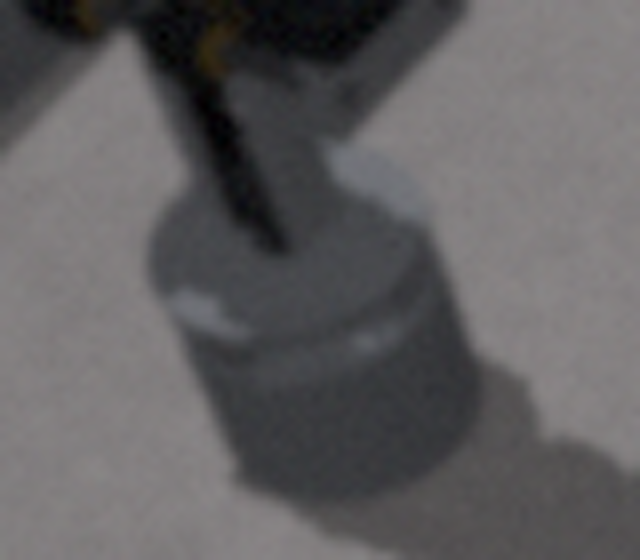

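View pics/h3.png

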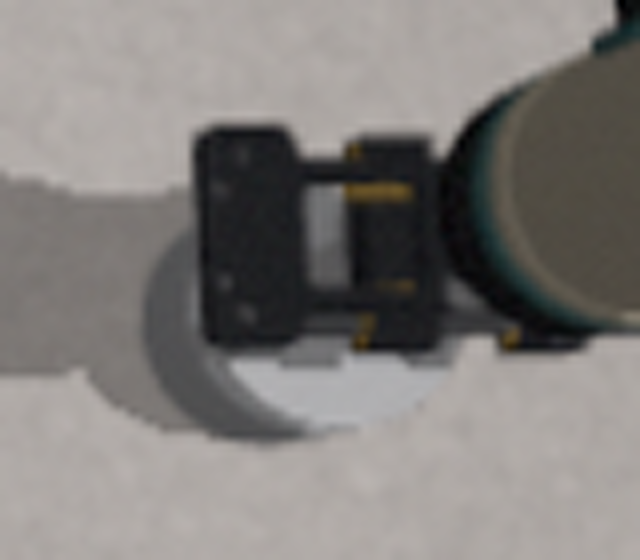

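```bash
python3 - <<'E'
from ov import *
p=optics.camera("wrist"); s=r.read_state(); e=s["eef_pos"];print(e)
t=[proj(p,[e[0]+.047*np.cos(a),e[1]+.047*np.sin(a),e[2]-.024],True) for a in np.linspace(0,6.28,200)]
t=np.array(t);print("pred lid cols",t[:,0].min(),t[:,0].max(),"top",t[:,1].min(), "obs",240+52/4.5,240+695/4.5,150+66/4.5)
off=np.array([(52+695)/2/4.5+240-(t[:,0].min()+t[:,0].max())/2,150+66/4.5-t[:,1].min()]);print(off)
im,f,o=crop(p,265,145,120,50,6.6)
im2=im.copy()
circ(im,p,e,.047,e[2]-.024,(255,0,0),f,o-off,True)
c=(e[0],e[1]-.002); circ(im,p,c,.046,.065,(0,0,255),f,o-off,True);circ(im,p,c,.042,.065,(0,200,0),f,o-off,True)
cv2.imwrite("pics/i1.png",np.vstack([im,im2])[:600])
E
```

```text
[ 0.57716903 -0.35661423  0.11389089]
pred lid cols 247.6233383360069 393.10612627362826 top 163.02190410825784 obs 251.55555555555554 394.44444444444446 164.66666666666666
[2.6352677  1.64476256]
```

View pics/i1.png

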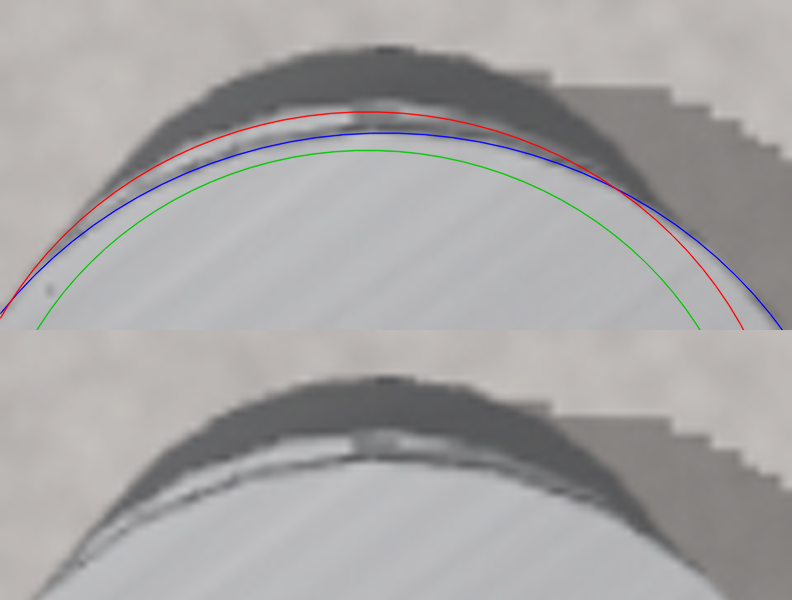

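```bash
python3 -m handwheel '[[[-1.5,4,-1.5,0,15],[0,4,0,0,15],[0,4,0,0,15],[0,3,0,0,15],[0,0,0,0,15]]]' 30
python3 - <<'E'
from ov import *
p=optics.camera("wrist"); s=r.read_state();print(s["eef_pos"].round(4),s["ft_force"].round(2),s["torque"].round(3))
im,f,o=crop(p,240,150,170,110,4.5); cv2.imwrite("pics/j1.png",im)
E
```

```text
time_s: 9.9
eef_pos: [0.5753, -0.3578, 0.098]
tcp_rot: [-0.707, -0.0, 0.0, 0.707]
ft_force: [0.3, 0.3, -1.9]
width: 0.0216
[ 0.5755 -0.358   0.0983] [-0.03  0.35 -0.97] [ 0.033  0.061 -0.012]
```

View pics/j1.png

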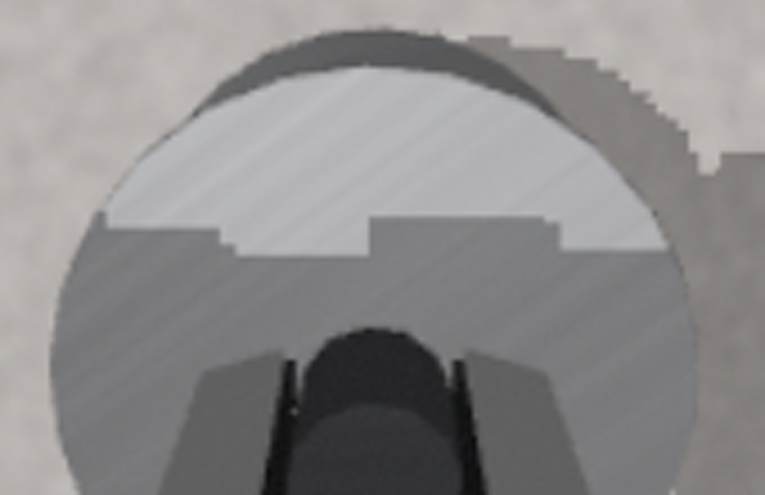

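```bash
python3 -m handwheel '[[[0,2,0,0,15],[0,2,0,0,15],[0,0,0,0,15]]]'
python3 -m handwheel '[[[0,2,0,0,15],[0,0,0,0,15]]]'
python3 - <<'E'
from ov import *
p=optics.camera("scene"); im,f,o=crop(p,155,130,80,70,8); cv2.imwrite("pics/k2.png",im)
s=r.read_state();print(s["eef_pos"].round(4),s["ft_force"].round(2),s["torque"].round(3))
E
```

```text
time_s: 10.32
eef_pos: [0.5756, -0.358, 0.0951]
tcp_rot: [0.707, 0.0, -0.0, -0.707]
ft_force: [-1.9, 0.3, 2.7]
width: 0.0212
time_s: 10.58
eef_pos: [0.5756, -0.3581, 0.095]
tcp_rot: [0.707, 0.0, 0.0, -0.707]
ft_force: [-3.3, 2.2, 14.4]
width: 0.0212
[ 0.5756 -0.3581  0.095 ] [-4.46  3.18 14.42] [ 0.728  1.039 -0.028]
```

View pics/k2.png

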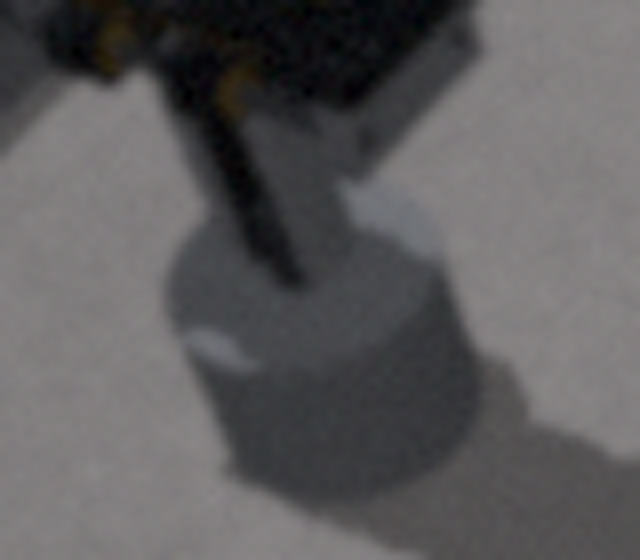

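The stop is at TCP z = 0.095, exactly the height predicted for a seated lid. I'm releasing it.

```bash
python3 -m handwheel '[[[0,-1.5,0,0,15],[0,0,0,0,45],[0,0,0,0,45],[0,0,0,0,45],[0,-30,0,0,50],[0,-40,0,0,60],[0,-30,0,0,60],[-50,0,0,0,60],[-50,0,0,0,60],[0,0,0,0,60]]]'
python3 - <<'E'
from ov import *
p=optics.camera("scene"); im,f,o=crop(p,155,130,80,70,8); cv2.imwrite("pics/l2.png",im)
p=optics.camera("wrist"); cv2.imwrite("pics/l1.png",p["color"][:,:,::-1])
s=r.read_state();print(s["eef_pos"].round(4),s["ft_force"].round(2),s["width"])
p=optics.camera("top"); im,f,o=crop(p,400,160,80,70,8); cv2.imwrite("pics/l3.png",im)
E
```

```text
time_s: 11.88
eef_pos: [0.4708, -0.3591, 0.194]
tcp_rot: [-0.707, 0.003, 0.0, 0.707]
ft_force: [-0.2, -1.1, -1.4]
width: 0.0599
[ 0.4759 -0.3584  0.1943] [0.66 0.04 0.16] 0.0600492535976798
```

View pics/l1.png

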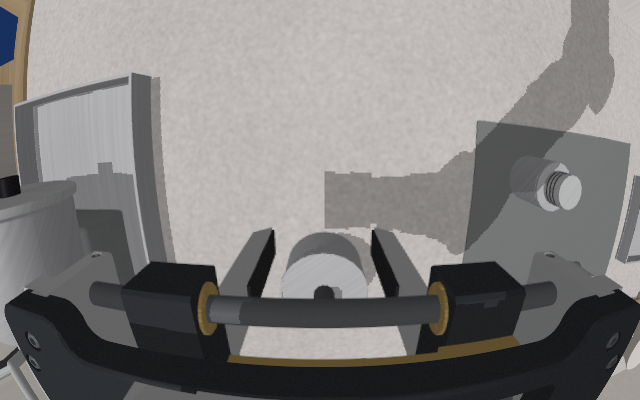

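View pics/l2.png

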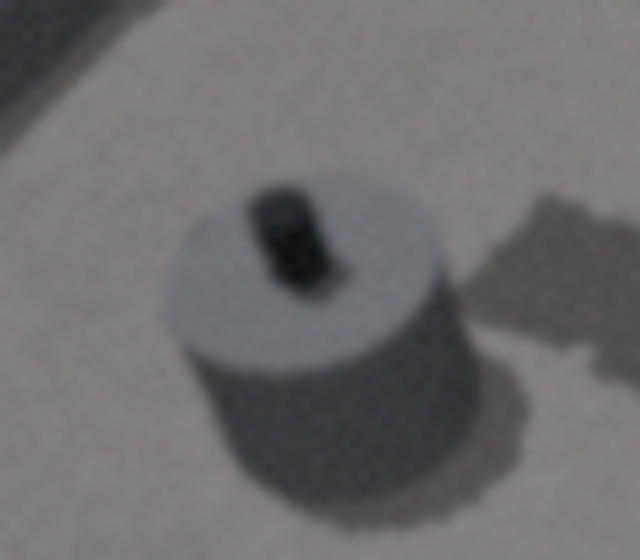

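View pics/l3.png

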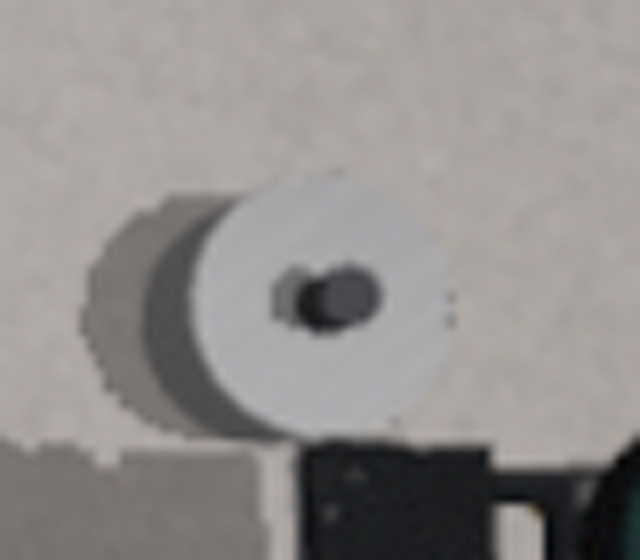

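The lid sits flat and concentric on the pot in all three views. Next is jar 2, the one nearer the robot.

```bash
python3 -m handwheel '[[[-3,0,54,0,70],[-3,0,54,0,70],[-3,0,54,0,70],[-3,0,54,0,70],[-2,0,54,0,70],[0,0,0,0,70],[0,0,0,0,70]]]'
python3 - <<'E'
from ov import *
p=optics.camera("wrist"); im=p["color"][:,:,::-1].copy()
s=r.read_state();e=s["eef_pos"];print(e.round(4),s["ft_force"].round(2),s["width"])
c=(.460,-.086)
off=np.array([2.6,1.6])
circ(im,p,c,.02,.095,(0,0,255),1,-off,True);circ(im,p,c,.03,.065,(0,255,0),1,-off,True)
cv2.imwrite("pics/m1.png",cv2.resize(im[130:280,220:420],None,fx=4,fy=4))
E
```

```text
time_s: 12.9
eef_pos: [0.4626, -0.088, 0.194]
tcp_rot: [0.707, 0.001, -0.0, -0.707]
ft_force: [-0.1, -0.0, 0.4]
width: 0.0702
[ 0.4622 -0.0888  0.1939] [0.37 0.2  0.12] 0.06981862648179779
```

View pics/m1.png

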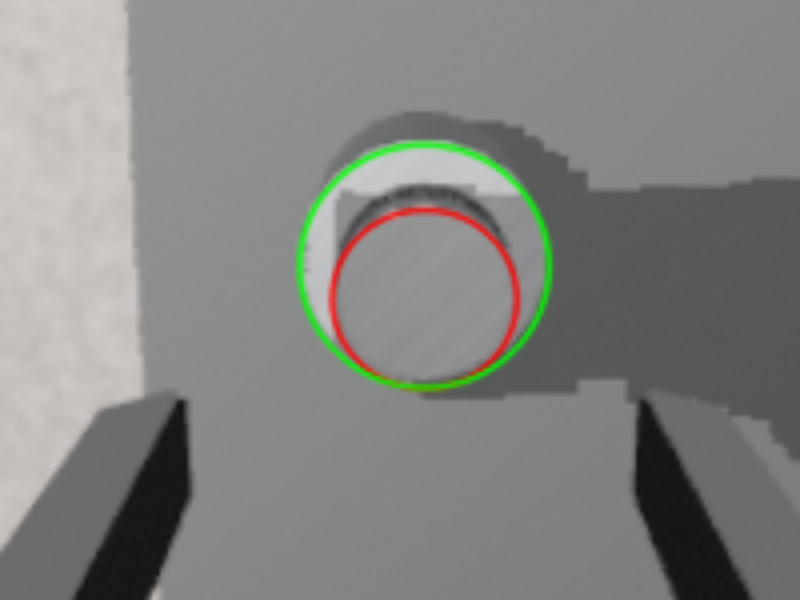

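The overlay matches jar 2 at (0.460, -0.086). I'm descending to grip the cap, with the tips 3 mm above the shoulder.

```bash
python3 -m handwheel '[[[-2,30,2.5,0,70],[0,30,0,0,70],[0,25,0,0,70],[0,14,0,0,70],[0,7,0,0,70],[0,0,0,0,60],[0,0,0,0,38],[0,0,0,0,30],[0,0,0,0,30],[0,0,0,0,30]]]' 35
python3 -m handwheel '[[[0,0,0,0,30],[0,0,0,0,30]]]'
python3 - <<'E'
from ov import *
p=optics.camera("wrist"); im=p["color"][:,:,::-1].copy()
s=r.read_state();e=s["eef_pos"];print(e.round(4),s["ft_force"].round(2),s["width"])
cv2.imwrite("pics/n1.png",im)
E
```

```text
time_s: 14.2
eef_pos: [0.4597, -0.0855, 0.0885]
tcp_rot: [-0.707, -0.001, -0.0, 0.707]
ft_force: [0.3, 0.6, 6.3]
width: 0.0395
time_s: 14.45
eef_pos: [0.4598, -0.0854, 0.0885]
tcp_rot: [-0.707, -0.001, -0.0, 0.707]
ft_force: [-0.1, 0.6, 5.0]
width: 0.0394
[ 0.4597 -0.0855  0.0885] [-0.36  1.13  5.64] 0.038911381269889515
```

View pics/n1.png

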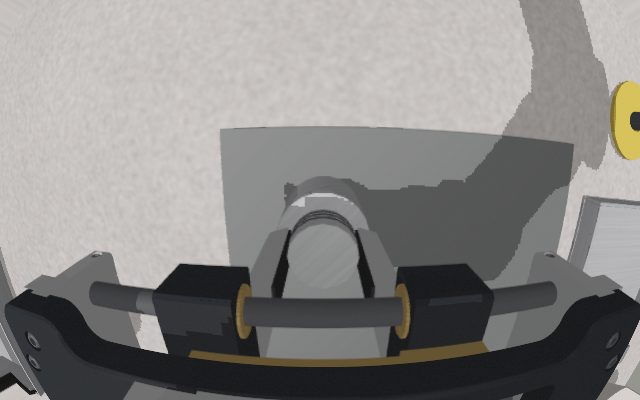

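```bash
python3 -m handwheel '[[[0,-10,0,0,30],[0,-20,0,0,30],[0,-25,0,0,30],[0,-25,0,0,30],[0,-15,0,0,30],[0,0,0,0,30],[0,0,0,0,30],[0,0,0,0,30]]]' 45
python3 - <<'E'
from ov import *
F=[];T=[]
for i in range(6):
    p=optics.camera("wrist" if i<5 else "scene"); s=r.read_state(); F.append(s["ft_force"]);T.append(s["joint_torque"])
print(s["eef_pos"].round(4),s["width"]); print(np.array(F).round(2),np.mean(F,0).round(2)); print(np.mean(T,0).round(3))
cv2.imwrite("pics/o1.png",cv2.resize(p["color"][80:280,220:440,::-1],None,fx=3,fy=3))
E
```

```text
time_s: 15.5
eef_pos: [0.4585, -0.0855, 0.1821]
tcp_rot: [-0.707, 0.001, 0.001, 0.707]
ft_force: [0.2, -0.1, -5.2]
width: 0.0392
[ 0.4592 -0.0856  0.1827] 0.03908011133991292
[[ 0.33  0.74 -6.06]
 [-0.09  0.64 -4.19]
 [-0.83  0.81 -4.3 ]
 [-0.43  0.63 -4.24]
 [ 0.5  -0.9  -4.95]
 [-0.89 -0.63 -5.27]] [-0.23  0.21 -4.83]
[ 7.0000e-03 -4.1753e+01 -1.5700e-01 -1.4537e+01  2.1000e-02  8.9000e-02
 -0.0000e+00]
```

View pics/o1.png

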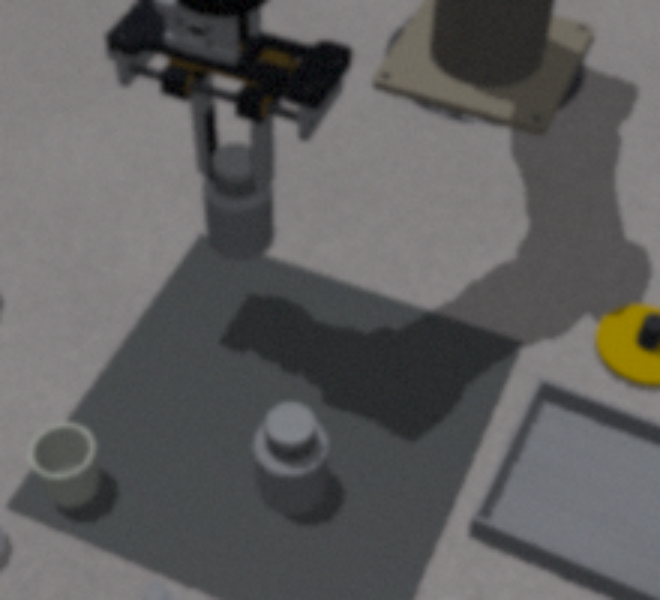

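Jar 2 weighs about 4.8 N. I'm setting it back upright where it was.

```bash
python3 -m handwheel '[[[0,20,0,0,30],[0,25,0,0,30],[0,25,0,0,30],[0,13,0,0,30],[0,6,0,0,30],[0,4,0,0,30],[0,2,0,0,30],[0,0,0,0,30],[0,0,0,0,30]]]'
python3 -m handwheel '[[[0,0,0,0,45],[0,0,0,0,60],[0,0,0,0,70],[0,0,0,0,70],[0,-30,0,0,70],[0,-40,0,0,70],[0,-35,0,0,70],[0,0,0,0,70]]]'
python3 - <<'E'
from ov import *
p=optics.camera("wrist"); im=p["color"][:,:,::-1].copy()
s=r.read_state();e=s["eef_pos"];print(e.round(4),s["ft_force"].round(2),s["width"])
c=(.460,-.086); off=np.array([2.6,1.6])
circ(im,p,c,.02,.095,(0,0,255),1,-off,True);circ(im,p,c,.03,.065,(0,255,0),1,-off,True)
c=(.622,.040)
circ(im,p,c,.02,.095,(0,0,255),1,-off,True)
cv2.imwrite("pics/p1.png",im)
E
```

```text
time_s: 16.92
eef_pos: [0.4598, -0.0856, 0.0885]
tcp_rot: [0.707, 0.001, 0.0, -0.707]
ft_force: [0.1, -0.3, -0.1]
width: 0.0391
time_s: 17.92
eef_pos: [0.461, -0.0859, 0.1951]
tcp_rot: [0.707, 0.002, 0.002, -0.707]
ft_force: [-0.3, 0.3, -0.7]
width: 0.0697
[ 0.4598 -0.0857  0.1936] [-0.38 -0.17  0.21] 0.06969721858079252
```

View pics/p1.png

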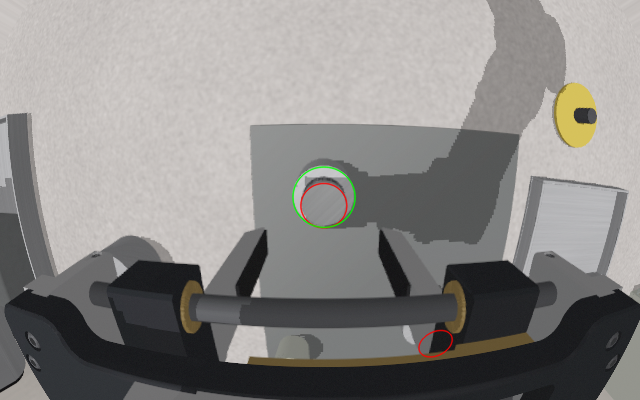

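Jar 2 stands upright back in its place, and the overlay fits. Now jar 1.

```bash
python3 -m handwheel '[[[40,0,31,0,70],[40,0,31,0,70],[40,0,31,0,70],[41,0,31,0,70],[0,0,0,0,70],[0,0,0,0,70]]]'
python3 - <<'E'
from ov import *
p=optics.camera("wrist"); im=p["color"][:,:,::-1].copy()
s=r.read_state();e=s["eef_pos"];print(e.round(4),s["ft_force"].round(2),s["width"])
off=np.array([2.6,1.6])
c=(.621,.040)
circ(im,p,c,.02,.095,(0,0,255),1,-off,True);circ(im,p,c,.03,.065,(0,255,0),1,-off,True)
cv2.imwrite("pics/q1.png",cv2.resize(im[130:280,220:420],None,fx=4,fy=4))
E
```

```text
time_s: 18.73
eef_pos: [0.6186, 0.0377, 0.191]
tcp_rot: [0.708, -0.001, -0.002, -0.707]
ft_force: [0.0, -1.1, -0.2]
width: 0.0702
[0.6186 0.0371 0.1916] [ 0.08 -0.26 -0.9 ] 0.07039526850504857
```

View pics/q1.png

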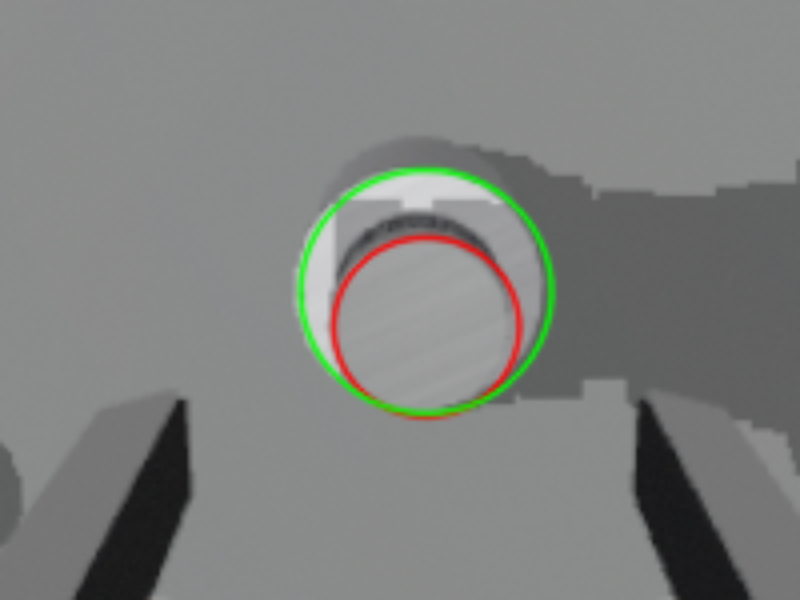

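```bash
python3 -m handwheel '[[[2,30,2,0,70],[0,30,0,0,70],[0,23,0,0,70],[0,13,0,0,70],[0,7,0,0,70],[0,0,0,0,60],[0,0,0,0,38],[0,0,0,0,30],[0,0,0,0,30],[0,0,0,0,30]]]' 45
python3 -m handwheel '[[[0,0,0,0,30],[0,-10,0,0,30],[0,-20,0,0,30],[0,-25,0,0,30],[0,-25,0,0,30],[0,-25,0,0,30],[0,0,0,0,30],[0,0,0,0,30],[0,0,0,0,30]]]' 45
python3 - <<'E'
from ov import *
F=[]
for i in range(6):
    p=optics.camera("wrist" if i<5 else "scene"); s=r.read_state(); F.append(s["ft_force"])
    if i==4: cv2.imwrite("pics/r0.png",p["color"][:,:,::-1])
print(s["eef_pos"].round(4),s["width"]); print(np.array(F).round(2),np.mean(F,0).round(2),s["torque"])
cv2.imwrite("pics/r1.png",cv2.resize(p["color"][80:280,220:440,::-1],None,fx=3,fy=3))
E
```

```text
time_s: 20.02
eef_pos: [0.6227, 0.0403, 0.0905]
tcp_rot: [0.707, 0.001, 0.0, -0.707]
ft_force: [0.2, -0.7, 3.9]
width: 0.0391
time_s: 21.15
eef_pos: [0.6212, 0.0405, 0.1935]
tcp_rot: [0.707, -0.001, -0.001, -0.707]
ft_force: [0.0, 0.4, -2.1]
width: 0.0393
[0.6221 0.0405 0.1946] 0.03941267394456535
[[-0.71 -0.16 -2.36]
 [-0.23 -0.21 -2.42]
 [-0.11  0.56 -2.23]
 [ 0.06 -0.42 -2.54]
 [-0.16  0.3  -1.73]
 [ 0.1  -0.31 -2.19]] [-0.17 -0.04 -2.24] [-0.02129182 -0.04677986 -0.00253989]
```

View pics/r1.png

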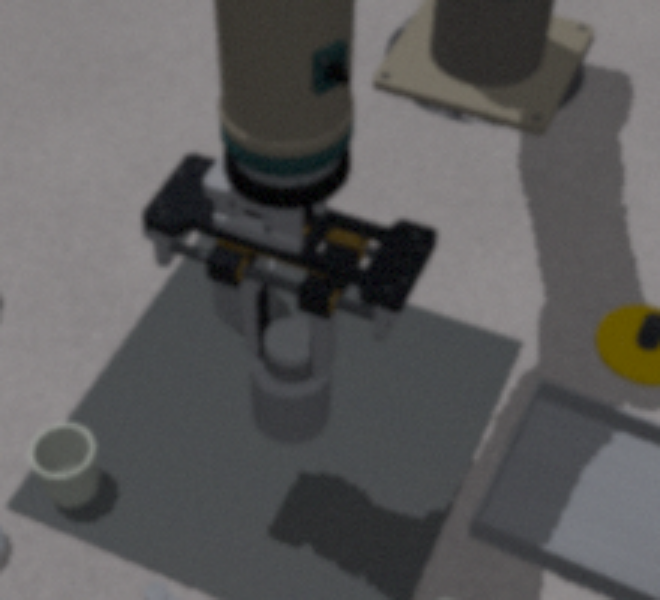

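View pics/r0.png

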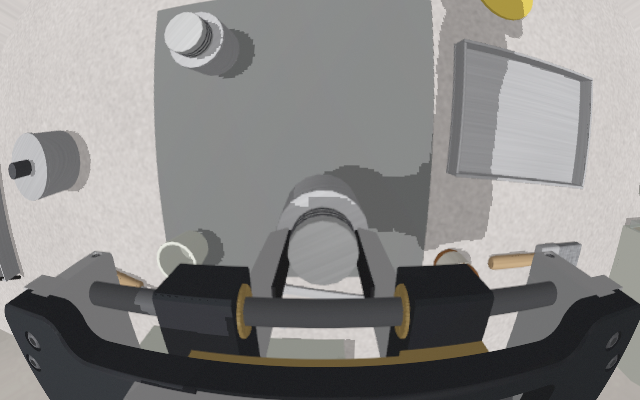

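Jar 1 weighs about 2.2 N against 4.8 N for jar 2, so jar 2 is the loaded one. I'm standing jar 1 back.

```bash
python3 -m handwheel '[[[0,25,0,0,30],[0,25,0,0,30],[0,25,0,0,30],[0,15,0,0,30],[0,7,0,0,30],[0,5,0,0,30],[0,3,0,0,30],[0,0,0,0,30],[0,0,0,0,30]]]'
python3 -m handwheel '[[[0,0,0,0,45],[0,0,0,0,60],[0,0,0,0,70],[0,0,0,0,70],[0,-30,0,0,70],[0,-40,0,0,70],[0,-35,0,0,70],[0,0,0,0,70],[0,0,0,0,70]]]'
python3 - <<'E'
from ov import *
p=optics.camera("wrist"); im=p["color"][:,:,::-1].copy()
s=r.read_state();e=s["eef_pos"];print(e.round(4),s["ft_force"].round(2),s["width"])
c=(.622,.040); off=np.array([2.6,1.6])
circ(im,p,c,.02,.095,(0,0,255),1,-off,True);circ(im,p,c,.03,.065,(0,255,0),1,-off,True)
cv2.imwrite("pics/s1.png",im)
E
```

```text
time_s: 22.58
eef_pos: [0.6228, 0.0405, 0.0906]
tcp_rot: [-0.707, -0.001, -0.0, 0.707]
ft_force: [-0.8, -0.5, 0.1]
width: 0.0393
time_s: 23.7
eef_pos: [0.6216, 0.0404, 0.1943]
tcp_rot: [0.707, -0.0, -0.001, -0.707]
ft_force: [-0.9, 0.1, -1.3]
width: 0.0701
[0.6213 0.0404 0.1938] [ 0.52  0.02 -0.33] 0.06999886018946187
```

View pics/s1.png

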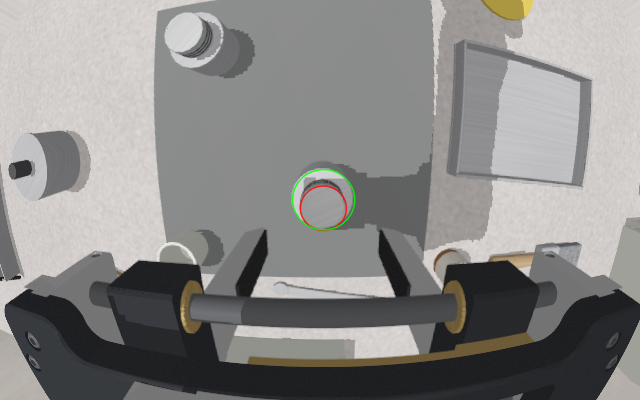

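Jar 1 is upright again. Back to jar 2.

```bash
python3 -m handwheel '[[[-40,0,-31,0,70],[-40,0,-31,0,70],[-40,0,-32,0,70],[-41,0,-32,0,70],[0,0,0,0,70],[0,0,0,0,70],[0,0,0,0,70]]]'
python3 - <<'E'
from ov import *
p=optics.camera("wrist"); im=p["color"][:,:,::-1].copy()
s=r.read_state();e=s["eef_pos"];print(e.round(4),s["ft_force"].round(2),s["width"])
off=np.array([2.6,1.6])
c=(.460,-.086)
circ(im,p,c,.02,.095,(0,0,255),1,-off,True);circ(im,p,c,.03,.065,(0,255,0),1,-off,True)
cv2.imwrite("pics/t1.png",cv2.resize(im[130:280,220:420],None,fx=4,fy=4))
E
```

```text
time_s: 24.62
eef_pos: [0.4624, -0.0845, 0.1946]
tcp_rot: [-0.707, -0.001, 0.001, 0.707]
ft_force: [0.2, 0.2, 0.6]
width: 0.0697
[ 0.4623 -0.0845  0.1946] [ 0.7  -0.23 -0.05] 0.07014890135352096
```

View pics/t1.png

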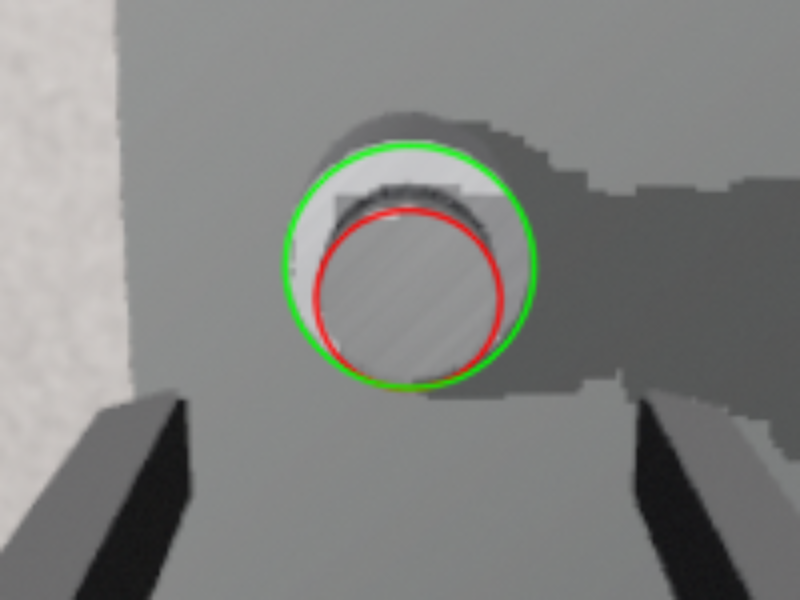

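```bash
python3 -m handwheel '[[[-2,30,-1,0,70],[0,30,0,0,70],[0,25,0,0,70],[0,14,0,0,70],[0,7,0,0,70],[0,0,0,0,60],[0,0,0,0,38],[0,0,0,0,30],[0,0,0,0,30],[0,0,0,0,30]]]' 45
python3 -m handwheel '[[[0,0,0,0,30],[0,-10,0,0,30],[0,-25,0,0,30],[0,-30,0,0,30],[0,-30,0,0,30],[0,-20,0,0,30],[0,-10,0,0,30],[0,0,0,0,30]]]' 45
python3 - <<'E'
from ov import *
p=optics.camera("wrist");cv2.imwrite("pics/u1.png",p["color"][:,:,::-1])
s=r.read_state();e=s["eef_pos"];print(e.round(4),s["ft_force"].round(2),s["width"])
p=optics.camera("top");
for l in ["tray"]: print([(d["at"],d["conf"]) for d in optics.mark_of(l,p)])
im,f,o=crop(p,160,175,100,80,7.5); cv2.imwrite("pics/u2.png",im)
E
```

```text
time_s: 25.92
eef_pos: [0.4598, -0.0863, 0.0895]
tcp_rot: [-0.707, -0.001, -0.0, 0.707]
ft_force: [-0.2, 1.1, 6.4]
width: 0.0392
time_s: 26.92
eef_pos: [0.4591, -0.0868, 0.2141]
tcp_rot: [0.707, 0.0, -0.0, -0.707]
ft_force: [0.7, -0.5, -4.9]
width: 0.0392
[ 0.4587 -0.0867  0.2135] [-0.37 -0.5  -5.19] 0.03962014449936466
[([209.0, 215.7], 0.92)]
```

View pics/u1.png

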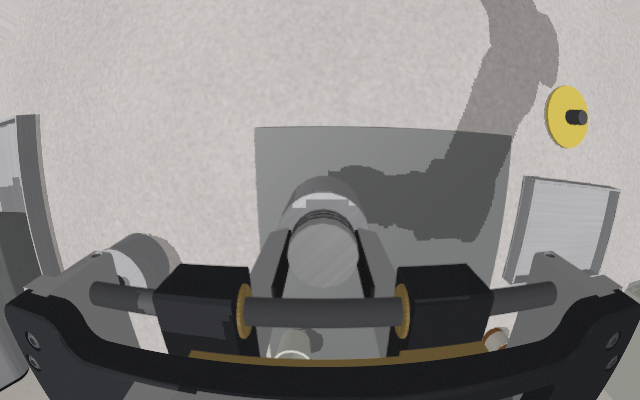

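View pics/u2.png

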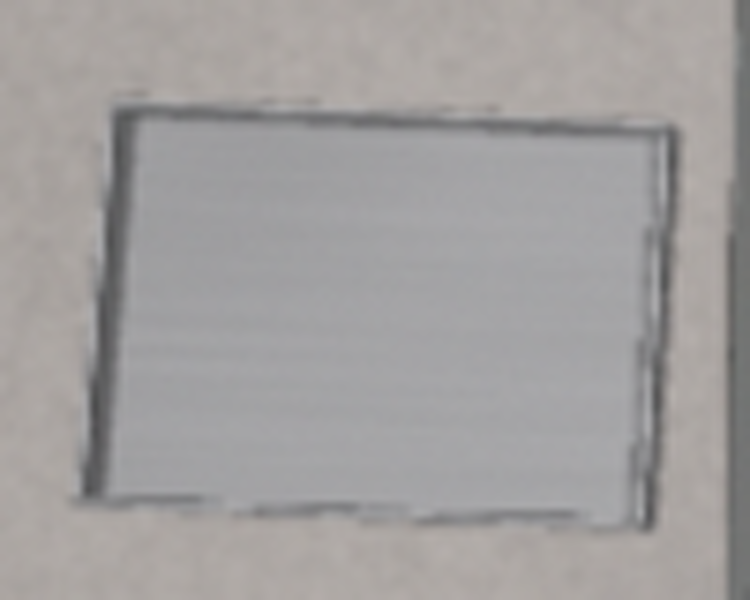

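```bash
python3 -m handwheel '[[[4,0,20,0,30],[8,0,42,0,30],[8,0,44,0,30],[8,0,45,0,30],[8,0,45,0,30],[8,0,45,0,30],[8,0,45,0,30],[8,0,45,0,30],[8,0,42,0,30],[5,0,20,0,30]]]' 45
python3 -m handwheel '[[[0,0,0,0,30],[0,0,0,0,30],[0,0,0,0,30]]]' 45
python3 - <<'E'
from ov import *
s=r.read_state();e=s["eef_pos"];print(e.round(4),s["ft_force"].round(2),s["width"])
for n in ["top","scene","wrist"]:
    p=optics.camera(n);cv2.imwrite(f"pics/v_{n}.png",p["color"][:,:,::-1])
    if n!="wrist": 
        for d in optics.mark_of("tray",p)[:1]: print(n,d["at"],d["conf"],atz(p,d["at"],0))
    print(n,proj(p,[e[0],e[1],.004],n=="wrist"))
E
```

```text
time_s: 28.32
eef_pos: [0.531, 0.3097, 0.2123]
tcp_rot: [-0.707, -0.001, 0.002, 0.707]
ft_force: [0.4, 0.3, -4.5]
width: 0.0394
time_s: 28.7
eef_pos: [0.5321, 0.3045, 0.2137]
tcp_rot: [0.708, -0.001, 0.0, -0.707]
ft_force: [0.9, -0.5, -4.4]
width: 0.0397
[0.5321 0.3045 0.2137] [ 0.93 -0.45 -4.38] 0.039715662581854376
top [301.6, 180.1] 0.64 [0.64181661 0.0374463 ]
top [211.89866713 216.84812872]
scene [430.5, 249.8] 0.81 [0.52257527 0.30745642]
scene [428.72824664 251.58868902]
wrist [320.25142072 181.95806936]
```

View pics/v_scene.png

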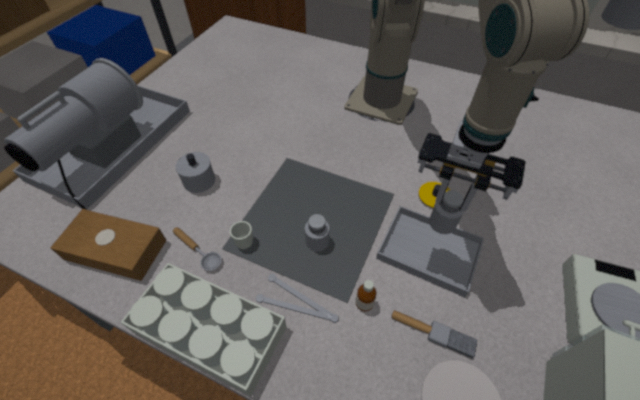

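View pics/v_wrist.png

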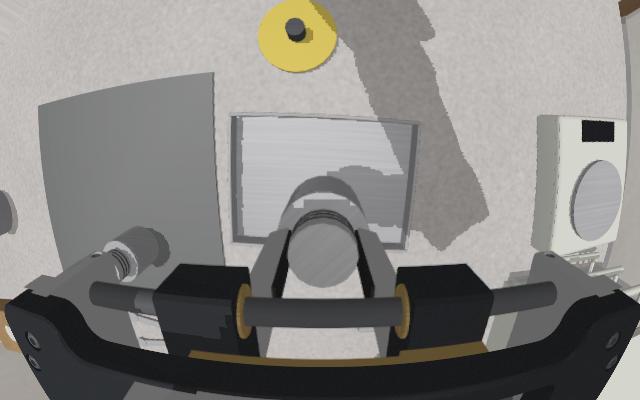

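View pics/v_top.png

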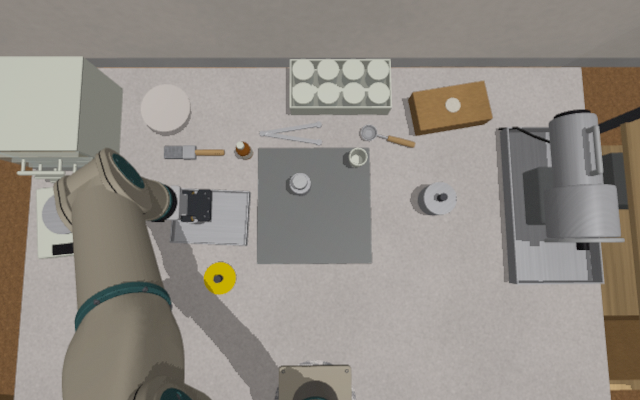

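```bash
python3 - <<'E'
from ov import *
p=optics.camera("wrist");s=r.read_state();e=s["eef_pos"];off=np.array([2.6,1.6])
C=[atz(p,np.array(c)-off,.03,True) for c in [(232,113),(420,122),(405,249),(233,247)]]
C=np.array(C);print(C.round(4),[np.linalg.norm(C[i]-C[i-1]).round(3) for i in range(4)],C.mean(0).round(4),e.round(4),s["joint_velocities"].round(3))
E
```

```text
[[0.4447 0.2023]
 [0.4551 0.4151]
 [0.6084 0.4058]
 [0.606  0.1933]] [np.float64(0.162), np.float64(0.213), np.float64(0.154), np.float64(0.212)] [0.5286 0.3041] [0.5321 0.3061 0.2141] [-0.004  0.001 -0.002 -0.004  0.001  0.001  0.001]
```

```bash
python3 -m handwheel '[[[-1,6,0,0,30],[-1,6,0,0,30],[0,0,0,0,30],[0,0,0,0,30],[0,0,0,0,30],[0,0,0,0,30],[0,0,0,0,30],[0,0,0,0,30],[0,0,0,0,30],[0,0,0,0,30]]]' 45
python3 - <<'E'
from ov import *
p=optics.camera("scene"); im,f,o=crop(p,370,110,130,140,4.2);cv2.imwrite("pics/w1.png",im)
im,f,o=crop(p,155,130,80,70,8);cv2.imwrite("pics/w2.png",im)
s=r.read_state();print(s["eef_pos"].round(4),s["ft_force"].round(2),s["torque"].round(2),s["width"],s["joint_velocities"].round(3))
E
```

```text
time_s: 30.25
eef_pos: [0.5301, 0.3064, 0.202]
tcp_rot: [-0.707, -0.0, 0.0, 0.707]
ft_force: [-0.2, 0.3, -4.4]
width: 0.0392
[0.5301 0.3064 0.2019] [ 0.78 -0.1  -4.63] [0.03 0.01 0.02] 0.03911792405194692 [-0.001  0.002  0.    -0.     0.001  0.     0.   ]
```

View pics/w1.png

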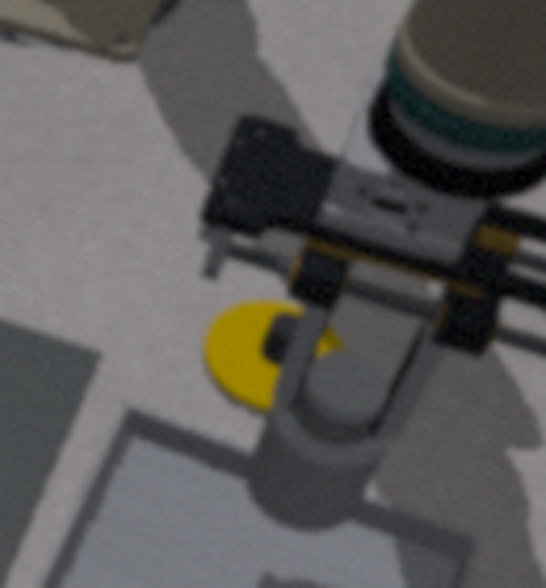

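View pics/w2.png

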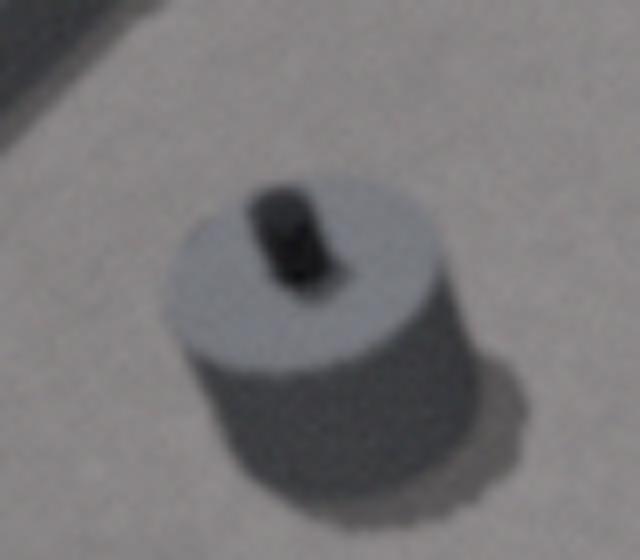

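The jar is held upright and still over the tray, and the lid is flat on the pot. I'm handing in.

```bash
python3 - <<'E'
from cell import r
print(r.sign_off())
E
```

```text
the job is handed in; nothing more can be done
None
```

The job was handed in at about 30 s of the 72 s allowed; sign-off gives no verdict.

- **Lid:** I put the grey lid on the pot and left the yellow look-alike alone. It stopped at TCP z = 0.095, the height predicted for fully home. It looked flat and concentric in the pictures taken afterwards.
- **Jars:** The jar nearer the robot weighed about 4.8 N and the farther one about 2.2 N, so the nearer one is the loaded jar. The lighter jar was set back upright on the mat where it had stood.
- **Finish:** The loaded jar is held upright and still over the tray, 2–3 mm from its measured middle. Its underside is about 85 mm above the tray's rim.
- **Disagreement found:** The fixed cameras placed the lid and pot up to about 5 mm off in y. I corrected for this with the wrist camera before fitting the lid.
- **Side force:** The lid took up to about 14 N downward and 5 N sideways while seating.

The last pictures showed nothing else moved.

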